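Open the thinner valve and back it off

TASK

Open the red-wheeled thinner valve on the polish bench all the way: crank its handwheel counter-clockwise, seen from above, until you feel it come up against its stop. Then back it off a quarter turn clockwise so that it does not jam, and let go. Leave the blue-wheeled valve as it is.

Things in the scene. Friction and masses are not known exactly. Their poses are not given: they have to be found in the camera images.
- red_wheel (a joint): Angle of the red handwheel in rad, counted over several turns. It grows as the wheel turns counter-clockwise seen from above (opening). 0 is shut; the hard stop, fully open, is at 18.85 (three turns). At the start it stands part open, with 1.1 to 1.7 turns left to the stop. Turning takes about 3 N at the crank grip; the wheel stays where it is left.
- red_hub (a point): Point on the vertical axis of the red handwheel, at the half height of its crank grip, 171 mm above the bench. It is the centre of the circle on which the grip runs. The wheel is horizontal, 122 mm across, its rim's top 142 mm above the bench, on a brass globe valve whose two steel pipe legs go into the bench. The hub nut ends 151 mm above the bench.
- red_grip (a point): Centre of the black crank grip on the red wheel: an upright cylinder 24 mm thick and 50 mm tall (its top 196 mm above the bench), standing on the rim 55 mm from the wheel's axis. It spins freely about its own upright axis, so a gripper that holds it from above can keep its own heading while it carries the grip around. Its surroundings are clear above the rim. The point's own x axis points from the hub outwards through the grip.
- blue_grip (a point): Centre of the black crank grip on the other valve, which is the same but has a blue wheel: a bystander, at least 280 mm from the red one, hub to hub. Three loose polish bottles, 76 mm tall, stand in a row between the valves; they too are bystanders, well below the height of the wheels.
Not all that is in view belongs to the job. What is shaped like the part that bears red_wheel but purple is not meant.

How it is judged:
On the way, in this order (a step that is already met when the one before it is completed fails the run):
1. the red wheel is fully open, against its stop (within 7 degrees) (value of joint red_wheel above 18.73 rad), for 0.1 s.
2. the red wheel is backed off a quarter turn from the stop (within 20 degrees) (value of joint red_wheel between 16.93 and 17.63 rad), for 0.2 s.
At the end, for the whole second after the job is handed in: After having been against its open stop, the red wheel rests a quarter turn (90 degrees, give or take 20) back from the stop, and the blue wheel's crank grip is within 15 mm of where it was (all of step 2 and velocity of joint red_wheel between -0.05 and 0.05 rad/s and distance of blue_grip from where it was at the start of the episode below 0.015 m); the robot touches nothing.
It fails at once if the blue wheel is turned (its crank grip moves by more than 15 mm) (distance of blue_grip from where it was at the start of the episode above 0.015 m).
It also fails if it takes over 58 s, if anything falls off the work surface, if the arm or the gripper's body presses on something with over 40 N, if the wrist force passes 120 N, or if a joint passes its speed limit or range.

ROBOT

A 6-joint arm with a two-finger parallel gripper is mounted at the origin on the work surface. World frame = base frame: x ahead of the robot, y to its left, z up, the work surface at z = 0. Lengths are in m, angles in rad, forces in N, time in s.
With the tool pointing down it reaches from about 0.35 to 0.875 m from the base axis. Payload 4.2 kg.
Tool frame: the origin (TCP) lies on the centre line of the jaws, within the pads' length; the fingertips stand 19 mm ahead of it and the grasp point (between the pads) is the TCP; z points along the fingers, y is the line along which they close (so a half turn about z gives the same grasp; the last joint's range is limited). The gripper opens to 87 mm and grips with 3 to 60 N. Pads are 19 mm wide; open, the fingers measure 117 mm over their backs; the gripper's body (75 mm by 190 mm) begins 51 mm behind the grasp point.
Start: joints at [1.532, 0.385, 0.008, 0, -1.194, -0.259], TCP at [0.183, 0.597, 0.242] pointing down, gripper open.
Joint ranges: [-3.14, 3.14], [-1.21, 2.06], [-1.07, 1.41], [-3.16, 2.05], [-2.99, -0.16], [-3.1, 3.1]. Speed limits (rad/s): [2.79, 2.79, 3.14, 3.14, 3.14, 3.14].

INTERFACE

Orientations are given as a rotation vector (axis times angle).
In Python, from workcell import arm gives the robot as it stands.
- The arm moves only by the tool move_arm, never from a script. Its argument "plan" is a list of rows, each a list of 5 numbers: the opening in per cent of the stroke, from 0 (shut) to 100 (fully open), then the shift along the tool's x, y, z in cm, then the turn about the tool's z in degrees. In form: [[fingers, x, y, z, yaw], ...]. A call has 1 to 5 rows; each row shifts and turns the commanded pose from where the row before left it, along the tool's axes as they then stand; what a row does not reach is not made up. A row lasts 1/8 s, in which the tool goes at most 62.5 mm and 10.7 degrees, less where a joint would pass 70% of its speed; a pose out of reach is approached as far as the arm can. A call with a gripper value outside its range is refused whole. The fingers move at their own pace and stop on an object; "force" is the grip in N (left out, the last holds). Time passes only in rows, so rows that do not move let the fingers close. It gives the time, the measured TCP pose, the force, the opening and the grip force at its end, in the units of the state.
- arm.observe(): the state, without advancing time (a new reading comes with each control period).
- arm.grab_frame(name): name is "scene" or "top"; returns a dict with "color" (400x640x3 uint8, red, green, blue), "depth" (400x640 float32, m along the optical axis (not along the pixel's ray), 0 where there is no reading), "camera_matrix" (3x3 intrinsics, pixels), "k1" (the pictures are not rectified: a ray, as slopes to the right and down, at radius r is drawn at 1 + k1 r^2 times it, then the intrinsics apply), "R" (3x3) and "t" (3): a world point X has camera coordinates R X + t. Camera axes: x right, y down, z forward; pixel columns grow to the right and rows downward; lengths in m; the calibration is good to about 2 mm. A picture is of the moment at which its call begins.
- arm.close_job(): hands the job in; it is judged then, once.
The state is a dict: "time_s": time; "qpos": joint angles; "qvel": joint speeds; "tau": joint torques, N m; "position": TCP position; "orientation": TCP orientation; "force": force on the tool from outside, world axes, zero at the start; "ft_torque": the same for the moment, N m; "grip_width": opening from 0.0 (shut) to 1.0 (fully open); "gripper_force": force on a finger pad.
Only numpy, scipy, OpenCV 4.12 (cv2) and the standard library are available. Lean on these libraries where they do the work, as an engineer would, in place of code of your own. Each camera call takes 0.05 s, during which the arm holds its last target. There are 200 camera calls.

## Working session

There is one attempt and no reset: what is moved stays moved. The work goes in short steps, Python scripts to look and compute and a tool call to move; the robot and the scene stay as the last step left them, time stands still between calls to the robot, and variables do not carry over. Pictures are saved under pics/ and viewed, at most 10 in all, crops included, and the job is handed in when it is done.

Besides the shell and the picture viewer there is one more tool, called after ">>>" by a JSON object that holds its "fn" and its "kwargs", one argument or row to a line. move_arm: Moves the arm, as the interface text tells. Its arguments: {"type":"object","properties":{"plan":{"type":"array","items":{"type":"array","items":{"type":"number"}}},"force":{"type":"number"}},"required":["plan"]}

```bash
mkdir -p pics; cat > h.py <<'E'
import numpy as np,cv2
from workcell import arm
def ray(f,u,v):
    K=f["camera_matrix"];d=np.array([f["k1"],0,0,0,0.])
    # drawn = (1+k1 r^2)*slope : cv2 model
    p=cv2.undistortPoints(np.array([[[u,v]]],float),np.array(K,float),d)[0,0]
    R=np.array(f["R"]);t=np.array(f["t"])
    return -R.T@t, R.T@np.array([p[0],p[1],1.])
def onplane(f,u,v,z):
    o,d=ray(f,u,v);return o+d*(z-o[2])/d[2]
def bydepth(f,u,v):
    o,d=ray(f,u,v);return o+d*f["depth"][int(v),int(u)]
E
python3 - <<'E'
from h import *
s=arm.observe();print(s)
for n in("top","scene"):
    f=arm.grab_frame(n);np.save(f"{n}.npy",f,allow_pickle=True)
    cv2.imwrite(f"pics/{n}0.png",f["color"][:,:,::-1]);o,d=ray(f,320,200);print(n,o,d,f["k1"])
E
```

```text
{'time_s': 0.0, 'qpos': array([ 1.53160516e+00,  3.85511678e-01,  6.58114820e-03, -4.88221011e-04,
       -1.19400032e+00, -2.58572477e-01]), 'qvel': array([ 0.00013333, -0.00202252,  0.00047334,  0.00273376,  0.00132446,
       -0.00026901]), 'tau': array([-2.72579600e-04, -3.90664709e+01,  1.87405640e+01,  4.21984300e+00,
        1.10258427e-02, -1.95635475e-04]), 'position': array([0.18319883, 0.59693705, 0.24047077]), 'orientation': array([ 3.10464965e+00, -4.65957557e-01, -3.41230372e-04]), 'force': array([ 0.11698384,  0.01669038, -0.17467876]), 'ft_torque': array([-0.03747196, -0.02742804,  0.02207651]), 'gripper_force': 0.0, 'grip_width': 1.0022975192489085}
top [ 0.48045535 -0.09362582  0.9713375 ] [ 0.06342803  0.04549887 -0.99732323] -0.11646547028329088
scene [0.90931168 0.52227027 0.63553788] [-0.41643781 -0.68389441 -0.59906677] 0.03482037218606153
```

View pics/top0.png

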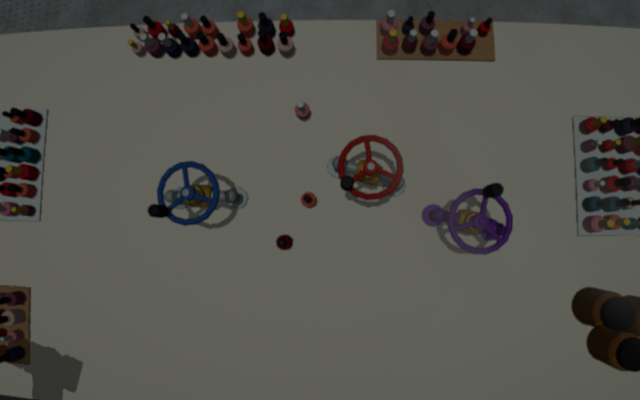

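View pics/scene0.png

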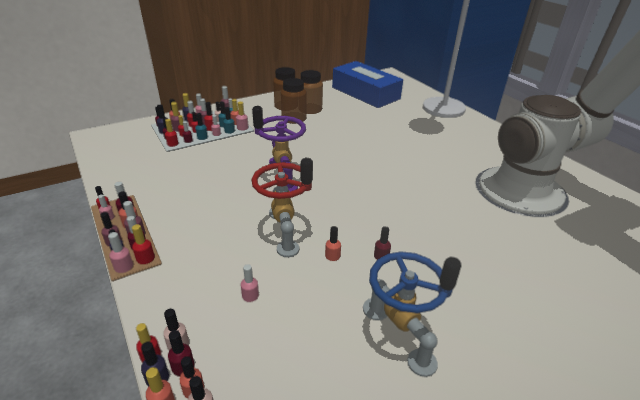

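The top view shows the red wheel centred near (371,167) with its black grip near (347,183). Blue is at (188,193) and the purple decoy at (480,221). In the scene view the red wheel is at (281,180) with its grip at (307,171).

```bash
python3 - <<'E'
from h import *
T=np.load("top.npy",allow_pickle=True).item();S=np.load("scene.npy",allow_pickle=True).item()
def comp(m,p):
    n,l,st,c=cv2.connectedComponentsWithStats(m.astype(np.uint8));
    ids=[i for i in range(1,n) if st[i,4]>30]
    i=min(ids,key=lambda i:np.hypot(*(c[i]-p)));return l==i,c[i],st[i]
for n,f,pr,pg in(("top",T,(371,167),(347,183)),("scene",S,(281,180),(307,171))):
    hsv=cv2.cvtColor(f["color"],cv2.COLOR_RGB2HSV);H,s,V=cv2.split(hsv)
    m,c,st=comp(((H<6)|(H>174))&(s>150)&(V>60),pr)
    v,u=np.nonzero(m);P=np.array([bydepth(f,a,b) for a,b in zip(u,v)])
    top=np.array([onplane(f,a,b,.137) for a,b in zip(u,v)])[:,:2]
    hull=cv2.convexHull(top.astype(np.float32));cc,r=cv2.minEnclosingCircle(hull)
    print(n,"rim",st,"z med",np.median(P[:,2]),"circle",cc,r)
    g,c,st=comp((V<45)&(f["depth"]>0),pg);v,u=np.nonzero(g)
    P=np.array([bydepth(f,a,b) for a,b in zip(u,v)])
    print("grip",c,st,"z pct",np.percentile(P[:,2],[5,50,95]))
    t=P[np.abs(P[:,2]-.196)<.006];print(len(t),"top pts",t.mean(0) if len(t) else 0, "extent",np.ptp(t,axis=0) if len(t) else 0)
    b=P[(P[:,2]>.15)&(P[:,2]<.2)];print("all",b.mean(0),np.ptp(b,axis=0))
    o,d=ray(f,*c);print("center plane .171",onplane(f,*c,.171))
E
```

```text
top rim [339 136  63  63 913] z med 0.14096067519192002 circle (0.5951292514801025, -0.14663757383823395) 0.058374542742967606
grip [346.67873303 179.81447964] [341 160  13  32 221] z pct [0.00515982 0.19382811 0.19704608]
142 top pts [ 0.56020535 -0.10334214  0.19488189] extent [0.02232803 0.02048794 0.00897229]
all [ 0.55921025 -0.10357208  0.19260828] [0.02283069 0.02048794 0.04827182]
center plane .171 [ 0.56713302 -0.10366639  0.171     ]
scene rim [252 163  57  36 775] z med 0.14049482345287423 circle (0.5975662469863892, -0.14549002051353455) 0.06383410841226578
grip [305.94347826 171.96956522] [301 159  11  25 230] z pct [0.15211088 0.17465061 0.19510116]
38 top pts [ 0.56676149 -0.09659453  0.19397331] extent [0.01827297 0.01565381 0.00701322]
all [ 0.5671339  -0.09467103  0.17501851] [0.01833291 0.01598033 0.04701125]
center plane .171 [ 0.56461423 -0.09916411  0.171     ]
```

Hub ≈ (0.596,-0.146) and grip ≈ (0.561,-0.103). They are 55 mm apart as specified, and the heights agree. I'll move above the grip, keeping the current heading.

>>> {"fn": "move_arm", "kwargs": {
  "plan": [
    [100,3.8,3.7,-0.4,0],
    [100,3.8,3.7,-0.4,0],
    [100,3.8,3.7,-0.4,0],
    [100,3.8,3.7,-0.4,0],
    [100,3.8,3.7,-0.4,0]
  ]
}}

```text
time_s: 0.72
position: [0.3111, 0.363, 0.2614]
orientation: [3.106, -0.465, -0.0]
force: [0.4, 1.0, 0.6]
grip_width: 1.001
gripper_force: 0.0
```

>>> {"fn": "move_arm", "kwargs": {
  "plan": [
    [100,3.8,3.7,0,0],
    [100,3.8,3.7,0,0],
    [100,3.8,3.7,0,0],
    [100,3.8,3.7,0,0],
    [100,3.8,3.7,0,0]
  ]
}}

```text
time_s: 1.35
position: [0.4384, 0.1306, 0.2614]
orientation: [3.107, -0.466, -0.0]
force: [0.7, 0.5, 0.5]
grip_width: 0.995
gripper_force: 0.0
```

>>> {"fn": "move_arm", "kwargs": {
  "plan": [
    [100,3.8,3.7,0,0],
    [100,3.8,3.7,0,0],
    [100,3.8,3.7,0,0],
    [100,3.0,3.0,0,0],
    [100,0,0,0,0]
  ]
}}

```text
time_s: 1.98
position: [0.5348, -0.047, 0.2604]
orientation: [3.105, -0.473, -0.003]
force: [-1.3, -0.2, 0.0]
grip_width: 1.0
gripper_force: 0.0
```

>>> {"fn": "move_arm", "kwargs": {
  "plan": [
    [100,2.1,2.3,0,0],
    [100,2.1,2.3,0,0],
    [100,0,0,0,0]
  ]
}}

```text
time_s: 2.35
position: [0.561, -0.1016, 0.2608]
orientation: [3.106, -0.469, -0.002]
force: [0.1, 0.7, -0.8]
grip_width: 1.003
gripper_force: 0.0
```

```bash
python3 - <<'E'
from h import *
print(arm.observe()["position"])
f=arm.grab_frame("scene")
cv2.imwrite("pics/s1.png",cv2.resize(f["color"][80:280,180:440,::-1],None,fx=3,fy=3))
E
```

```text
[ 0.56097475 -0.10162031  0.26080014]
```

View pics/s1.png

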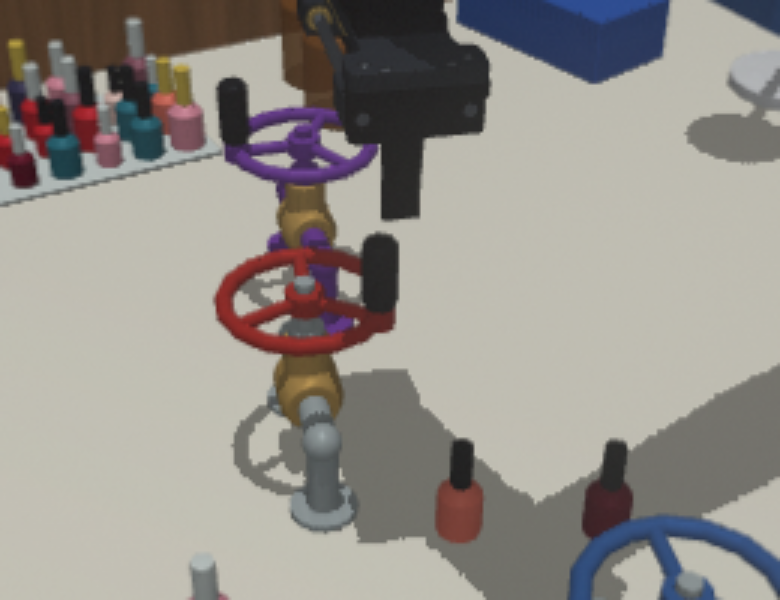

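The scene crop shows the open fingers above the red grip, with the near finger at (400,180) and the grip at (380,275) of the crop. I'll descend and close.

>>> {"fn": "move_arm", "kwargs": {
  "plan": [
    [100,0,0.1,2.6,0],
    [100,0,0,2.6,0],
    [100,0,0,2.6,0],
    [100,0,0,0,0],
    [20,0,0,0,0]
  ],
  "force": 25
}}

```text
time_s: 3.02
position: [0.5612, -0.1014, 0.1848]
orientation: [-3.107, 0.464, -0.003]
force: [-0.7, 0.3, 0.2]
grip_width: 0.949
gripper_force: 0.0
```

>>> {"fn": "move_arm", "kwargs": {
  "plan": [
    [0,0,0,0,0],
    [0,0,0,0,0],
    [0,0,0,0,0],
    [0,0,0,0,0],
    [0,0,0,0,0]
  ]
}}

```text
time_s: 3.65
position: [0.5607, -0.1021, 0.1836]
orientation: [3.107, -0.466, -0.0]
force: [0.4, 0.6, 0.4]
grip_width: 0.403
gripper_force: 0.0
```

>>> {"fn": "move_arm", "kwargs": {
  "plan": [
    [0,0,0,0,0],
    [0,0,0,0,0],
    [0,0,0,0,0],
    [0,0,0,0,0]
  ]
}}

```text
time_s: 4.15
position: [0.5607, -0.102, 0.1835]
orientation: [3.107, -0.466, -0.0]
force: [0.1, 0.9, -0.1]
grip_width: 0.271
gripper_force: 25.0
```

```bash
cat >> h.py <<'E'
HUB=np.array([.596,-.146])
def arc(step,n=5,hub=HUB,r=.055):
    """tool-frame rows (cm) along the circle from the present position; step in deg, CCW +"""
    from scipy.spatial.transform import Rotation as Ro
    s=arm.observe();p=s["position"][:2];R=Ro.from_rotvec(s["orientation"]).as_matrix()
    a=np.degrees(np.arctan2(*(p-hub)[::-1]));print("t",s["time_s"],"angle",a,"radius",np.hypot(*(p-hub)),"w",s["grip_width"],"gf",s["gripper_force"],"F",s["force"])
    for k in range(1,n+1):
        b=np.radians(a+k*step);q=hub+r*np.array([np.cos(b),np.sin(b)])
        print(np.round(100*R.T@np.append(q-p,0),2)[:2]);p=q
E
python3 -c "
from h import *
arc(20)"
```

```text
t 4.15 angle 128.76944812554473 radius 0.05637251217155178 w 0.27060198802407803 gf 24.99994710437022 F [ 0.13206355  0.91018379 -0.09693169]
[-0.67  1.82]
[-0.14  1.91]
[0.52 1.84]
[1.12 1.55]
[1.58 1.07]
```

The grip is held: the opening is 23.5 mm at 25 N. Starting to crank.

>>> {"fn": "move_arm", "kwargs": {
  "plan": [
    [0,-0.67,1.82,0,0],
    [0,-0.14,1.91,0,0],
    [0,0.52,1.84,0,0],
    [0,1.12,1.55,0,0],
    [0,1.58,1.07,0,0]
  ]
}}

```text
time_s: 4.78
position: [0.5599, -0.1884, 0.1835]
orientation: [-3.106, 0.467, 0.0]
force: [1.5, 7.0, -0.2]
grip_width: 0.268
gripper_force: 25.0
```

```bash
python3 -c "
from h import *
arc(24)"
```

```text
t 4.775 angle -130.4169339961921 radius 0.055726231186150436 w 0.2676880379364835 gf 25.000850739015732 F [ 1.46671727  6.98847642 -0.17667366]
[2.27 0.38]
[ 2.23 -0.5 ]
[ 1.83 -1.37]
[ 1.12 -1.99]
[ 0.21 -2.28]
```

>>> {"fn": "move_arm", "kwargs": {
  "plan": [
    [0,2.27,0.38,0,0],
    [0,2.23,-0.5,0,0],
    [0,1.83,-1.37,0,0],
    [0,1.12,-1.99,0,0],
    [0,0.21,-2.28,0,0]
  ]
}}

```text
time_s: 5.4
position: [0.6488, -0.1563, 0.1834]
orientation: [3.104, -0.467, -0.009]
force: [-9.8, -1.5, 5.5]
grip_width: 0.264
gripper_force: 25.0
```

```bash
python3 -c "
from h import *
arc(24)"
```

```text
t 5.4 angle -11.079713232527572 radius 0.0538005862177376 w 0.2639337624435403 gf 25.000311038747896 F [-9.83316508 -1.54805179  5.53362898]
[-0.59 -2.19]
[-1.53 -1.7 ]
[-2.09 -0.93]
[-2.29  0.  ]
[-2.09  0.93]
```

```bash
sed -i 's/HUB=.*/HUB=np.array([.5948,-.1454])/' h.py; python3 -c "
from h import *
arc(24)"
```

```text
t 5.4 angle -11.452233661007 radius 0.05509468832773621 w 0.2639337624435403 gf 25.000311038747896 F [-9.83316508 -1.54805179  5.53362898]
[-0.7  -2.18]
[-1.52 -1.71]
[-2.08 -0.94]
[-2.29 -0.01]
[-2.09  0.92]
```

>>> {"fn": "move_arm", "kwargs": {
  "plan": [
    [0,-0.7,-2.18,0,0],
    [0,-1.52,-1.71,0,0],
    [0,-2.08,-0.94,0,0],
    [0,-2.29,-0.01,0,0],
    [0,-2.09,0.92,0,0]
  ]
}}

```text
time_s: 6.02
position: [0.5807, -0.092, 0.1836]
orientation: [-3.106, 0.465, -0.009]
force: [4.9, -3.8, -4.3]
grip_width: 0.271
gripper_force: 25.0
```

```bash
python3 -c "
from h import *
arc(12)"
```

```text
t 6.025 angle 104.83457672211776 radius 0.055211491619578744 w 0.27054471836326643 gf 24.999336866894737 F [ 4.91457224 -3.78540949 -4.25217911]
[-0.9   0.72]
[-0.74  0.88]
[-0.54  1.01]
[-0.32  1.1 ]
[-0.08  1.15]
```

>>> {"fn": "move_arm", "kwargs": {
  "plan": [
    [0,-0.9,0.72,0,0],
    [0,-0.74,0.88,0,0],
    [0,-0.54,1.01,0,0],
    [0,-0.32,1.1,0,0]
  ]
}}

```text
time_s: 6.52
position: [0.5451, -0.1207, 0.1836]
orientation: [-3.106, 0.466, -0.006]
force: [7.7, -0.6, -6.4]
grip_width: 0.266
gripper_force: 25.0
```

```bash
python3 -c "
from h import *
arc(10,24)"
```

```text
t 6.525 angle 153.55120655987096 radius 0.0554898078540401 w 0.2661150720235165 gf 24.999317905239877 F [ 7.70548746 -0.61793901 -6.44339184]
[-0.03  0.96]
[0.09 0.95]
[0.26 0.92]
[0.41 0.86]
[0.56 0.78]
[0.69 0.67]
[0.79 0.54]
[0.87 0.4 ]
[0.93 0.24]
[0.96 0.07]
[ 0.95 -0.09]
[ 0.92 -0.26]
[ 0.86 -0.41]
[ 0.78 -0.56]
[ 0.67 -0.69]
[ 0.54 -0.79]
[ 0.4  -0.87]
[ 0.24 -0.93]
[ 0.07 -0.96]
[-0.09 -0.95]
[-0.26 -0.92]
[-0.41 -0.86]
[-0.56 -0.78]
[-0.69 -0.67]
```

>>> {"fn": "move_arm", "kwargs": {
  "plan": [
    [0,-0.03,0.96,0,0],
    [0,0.09,0.95,0,0],
    [0,0.26,0.92,0,0]
  ]
}}

```text
time_s: 6.9
position: [0.5393, -0.1481, 0.1836]
orientation: [-3.105, 0.466, -0.004]
force: [5.0, 3.8, -3.6]
grip_width: 0.269
gripper_force: 25.0
```

>>> {"fn": "move_arm", "kwargs": {
  "plan": [
    [0,0.41,0.86,0,0],
    [0,0.56,0.78,0,0],
    [0,0.69,0.67,0,0]
  ]
}}

```text
time_s: 7.28
position: [0.5477, -0.1747, 0.1835]
orientation: [-3.105, 0.466, 0.0]
force: [3.7, 5.5, -0.9]
grip_width: 0.268
gripper_force: 25.0
```

>>> {"fn": "move_arm", "kwargs": {
  "plan": [
    [0,0.79,0.54,0,0],
    [0,0.87,0.4,0,0],
    [0,0.93,0.24,0,0]
  ]
}}

```text
time_s: 7.65
position: [0.5683, -0.194, 0.1835]
orientation: [-3.106, 0.466, 0.004]
force: [-0.3, 5.4, 1.2]
grip_width: 0.263
gripper_force: 25.0
```

>>> {"fn": "move_arm", "kwargs": {
  "plan": [
    [0,0.96,0.07,0,0],
    [0,0.95,-0.09,0,0],
    [0,0.92,-0.26,0,0]
  ]
}}

```text
time_s: 8.02
position: [0.5965, -0.2004, 0.1835]
orientation: [3.105, -0.466, -0.003]
force: [-2.5, 1.1, 1.4]
grip_width: 0.267
gripper_force: 25.0
```

>>> {"fn": "move_arm", "kwargs": {
  "plan": [
    [0,0.86,-0.41,0,0],
    [0,0.78,-0.56,0,0],
    [0,0.67,-0.69,0,0]
  ]
}}

```text
time_s: 8.4
position: [0.6248, -0.1912, 0.1836]
orientation: [3.105, -0.466, 0.003]
force: [-0.2, -4.1, -0.6]
grip_width: 0.266
gripper_force: 25.0
```

>>> {"fn": "move_arm", "kwargs": {
  "plan": [
    [0,0.54,-0.79,0,0],
    [0,0.4,-0.87,0,0],
    [0,0.24,-0.93,0,0]
  ]
}}

```text
time_s: 8.78
position: [0.6441, -0.1689, 0.1835]
orientation: [3.107, -0.466, 0.004]
force: [0.9, -3.4, -1.4]
grip_width: 0.271
gripper_force: 25.0
```

>>> {"fn": "move_arm", "kwargs": {
  "plan": [
    [0,0.07,-0.96,0,0],
    [0,-0.09,-0.95,0,0],
    [0,-0.26,-0.92,0,0]
  ]
}}

```text
time_s: 9.15
position: [0.6388, -0.1547, 0.1834]
orientation: [3.083, -0.471, -0.036]
force: [-25.8, -44.8, 7.5]
grip_width: 0.309
gripper_force: 25.4
```

The tangential force jumped to about 50 N and the motion stopped, so this is the hard stop. I'll relax slightly and check.

>>> {"fn": "move_arm", "kwargs": {
  "plan": [
    [0,-0.1,0.6,0,0],
    [0,0,0,0,0]
  ]
}}

```text
time_s: 9.4
position: [0.6302, -0.1489, 0.1832]
orientation: [3.1, -0.474, -0.057]
force: [-33.7, 6.2, 20.1]
grip_width: 0.049
gripper_force: 16.9
```

```bash
python3 - <<'E'
from h import *
arc(-10,10)
f=arm.grab_frame("scene")
a=cv2.resize(f["color"][100:250,200:400,::-1],None,fx=3,fy=3,interpolation=cv2.INTER_CUBIC)
cv2.imwrite("pics/s2.png",a)
E
```

```text
t 9.4 angle -5.584799783078934 radius 0.03552676155134484 w 0.049007555679316535 gf 16.86136760872614 F [-33.69134486   6.18862109  20.08821136]
[2.02 0.55]
[-0.05  0.96]
[-0.22  0.93]
[-0.38  0.88]
[-0.52  0.8 ]
[-0.66  0.7 ]
[-0.77  0.57]
[-0.86  0.43]
[-0.92  0.28]
[-0.95  0.11]
```

View pics/s2.png

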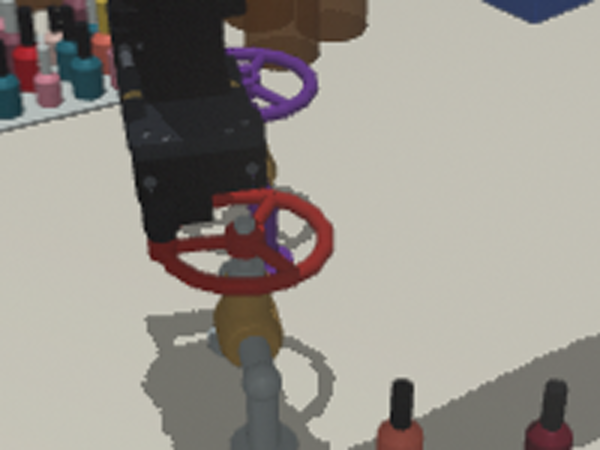

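The view shows the closed fingers squeezed off to the hub side of the grip. I'll retreat towards the hub, rise, and measure the grip again.

>>> {"fn": "move_arm", "kwargs": {
  "plan": [
    [5,-0.9,0.3,0,0],
    [5,-0.9,0.3,0,0],
    [5,0,0,-3,0],
    [5,0,0,-5,0]
  ]
}}

```text
time_s: 9.95
position: [0.6259, -0.1458, 0.2625]
orientation: [-3.106, 0.465, 0.006]
force: [0.2, -0.1, 0.7]
grip_width: 0.05
gripper_force: 0.0
```

>>> {"fn": "move_arm", "kwargs": {
  "plan": [
    [100,-5,3,0,0],
    [100,-5,3,0,0],
    [100,-5,3,0,0],
    [100,-5,0,0,0],
    [100,0,0,0,0]
  ]
}}

```text
time_s: 10.58
position: [0.4064, -0.1735, 0.2643]
orientation: [-3.105, 0.465, -0.003]
force: [1.2, 0.4, 0.1]
grip_width: 0.534
gripper_force: 0.0
```

```bash
python3 - <<'E'
from h import *
print(arm.observe()["position"])
f=arm.grab_frame("top");g=arm.grab_frame("scene")
a=cv2.resize(f["color"][100:230,300:520,::-1],None,fx=3,fy=3,interpolation=cv2.INTER_CUBIC)
cv2.imwrite("pics/t3.png",a)
for n,f in(("top",f),("scene",g)):
    V=f["color"].max(2);m=((V<45)&(f["depth"]>0))
    v,u=np.nonzero(m);P=np.array([bydepth(f,a,b) for a,b in zip(u,v)])
    k=(np.hypot(*(P[:,:2]-HUB).T)<.08)&(P[:,2]>.15)&(P[:,2]<.205);P=P[k]
    c=P[P[:,2]>.188].mean(0);print(n,len(P),P.mean(0),c,np.ptp(P,axis=0),np.degrees(np.arctan2(*(c[:2]-HUB)[::-1])),np.hypot(*(c[:2]-HUB)))
E
```

```text
[ 0.4063795  -0.17346462  0.26429242]
top 183 [ 0.64330877 -0.1619158   0.18793508] [ 0.64543426 -0.16259405  0.19484196] [0.02152224 0.02061357 0.04973402] -18.75611881446429 0.053473955022989454
scene 253 [ 0.65180553 -0.15442924  0.17685289] [ 0.6508462  -0.1563853   0.19388351] [0.02184695 0.01934588 0.04768463] -11.089640824734182 0.05711263630788426
```

View pics/t3.png

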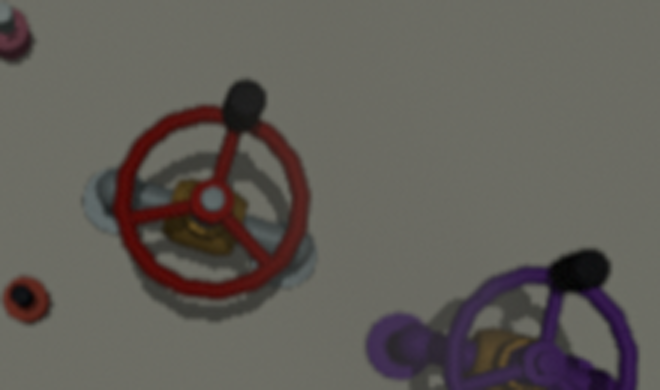

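The top crop shows the red grip at (243,105), roughly -18° about the hub, upright, with the wheel intact. I'll regrasp with more force, then press gently onto the stop.

>>> {"fn": "move_arm", "kwargs": {
  "plan": [
    [100,4.53,-1.64,0,0],
    [100,4.53,-1.64,0,0],
    [100,4.53,-1.64,0,0],
    [100,4.53,-1.64,0,0],
    [100,4.53,-1.64,0,0]
  ]
}}

```text
time_s: 11.3
position: [0.6527, -0.162, 0.2624]
orientation: [-3.107, 0.465, -0.0]
force: [0.6, -0.3, 0.6]
grip_width: 0.993
gripper_force: 0.0
```

>>> {"fn": "move_arm", "kwargs": {
  "plan": [
    [100,0,0,0,0],
    [100,0,0,0,0]
  ]
}}

```text
time_s: 11.55
position: [0.6501, -0.1622, 0.2622]
orientation: [3.107, -0.465, -0.003]
force: [-0.5, -0.1, 0.4]
grip_width: 1.0
gripper_force: 0.0
```

>>> {"fn": "move_arm", "kwargs": {
  "plan": [
    [100,-0.3,0.1,2.7,0],
    [100,0,0,2.7,0],
    [100,0,0,2.7,0],
    [0,0,0,0,0],
    [0,0,0,0,0]
  ],
  "force": 50
}}

```text
time_s: 12.18
position: [0.6468, -0.1628, 0.1844]
orientation: [3.107, -0.466, 0.004]
force: [0.3, 0.4, -0.1]
grip_width: 0.858
gripper_force: 0.0
```

>>> {"fn": "move_arm", "kwargs": {
  "plan": [
    [0,0,0,0,0],
    [0,0,0,0,0],
    [0,0,0,0,0],
    [0,0,0,0,0],
    [0,0,0,0,0]
  ]
}}

```text
time_s: 12.8
position: [0.6462, -0.1626, 0.1825]
orientation: [-3.107, 0.466, 0.0]
force: [0.7, 1.3, 1.3]
grip_width: 0.285
gripper_force: 1.0
```

>>> {"fn": "move_arm", "kwargs": {
  "plan": [
    [0,0,0,0,0],
    [0,0,0,0,0],
    [0,0,0,0,0],
    [0,0,0,0,0],
    [0,0,0,0,0]
  ]
}}

```text
time_s: 13.42
position: [0.6463, -0.1625, 0.1825]
orientation: [-3.107, 0.466, -0.0]
force: [0.5, 1.1, -0.5]
grip_width: 0.262
gripper_force: 50.0
```

```bash
python3 -c "
from h import *
arc(2,3);arc(-15,6)"
```

```text
t 13.425 angle -18.371747086623824 radius 0.05425673897334178 w 0.2622322162055186 gf 49.999905922450125 F [ 0.5267263   1.06420635 -0.5049267 ]
[ 0.08 -0.19]
[-0.01 -0.19]
[-0.01 -0.19]
t 13.425 angle -18.371747086623824 radius 0.05425673897334178 w 0.2622322162055186 gf 49.999905922450125 F [ 0.5267263   1.06420635 -0.5049267 ]
[-0.15  1.42]
[-0.58  1.31]
[-0.9   1.12]
[-1.16  0.85]
[-1.34  0.52]
[-1.43  0.15]
```

Held at -18.4° with 50 N. Now pushing gently counter-clockwise in small steps.

>>> {"fn": "move_arm", "kwargs": {
  "plan": [
    [0,0,-0.3,0,0],
    [0,0,-0.3,0,0],
    [0,0,0,0,0]
  ]
}}

```text
time_s: 13.8
position: [0.6465, -0.1615, 0.1826]
orientation: [3.1, -0.467, -0.004]
force: [-1.4, -14.6, -1.7]
grip_width: 0.259
gripper_force: 50.0
```

>>> {"fn": "move_arm", "kwargs": {
  "plan": [
    [0,0,-0.3,0,0],
    [0,0,0,0,0],
    [0,0,0,0,0],
    [0,0,0,0,0]
  ]
}}

```text
time_s: 14.3
position: [0.6466, -0.1612, 0.1825]
orientation: [3.096, -0.469, -0.007]
force: [-2.4, -20.1, -2.4]
grip_width: 0.26
gripper_force: 50.0
```

It sits firmly on the stop at about -17.5°: 20 N with no further motion, held for 0.5 s. Backing off 90°.

>>> {"fn": "move_arm", "kwargs": {
  "plan": [
    [0,0,0.9,0,0],
    [0,-0.15,1.42,0,0],
    [0,-0.58,1.31,0,0],
    [0,-0.9,1.12,0,0]
  ]
}}

```text
time_s: 14.8
position: [0.6191, -0.1944, 0.1825]
orientation: [-3.106, 0.465, -0.001]
force: [0.8, 5.0, 0.1]
grip_width: 0.261
gripper_force: 50.0
```

>>> {"fn": "move_arm", "kwargs": {
  "plan": [
    [0,-1.16,0.85,0,0],
    [0,-1.34,0.52,0,0],
    [0,-1.43,0.15,0,0],
    [0,0,0,0,0],
    [0,0,0,0,0]
  ]
}}

```text
time_s: 15.42
position: [0.5761, -0.1974, 0.1825]
orientation: [3.107, -0.466, -0.005]
force: [-1.9, 3.8, 0.7]
grip_width: 0.264
gripper_force: 50.0
```

```bash
python3 -c "
from h import *
arc(-2,2)"
```

```text
t 15.425 angle -109.78987460958068 radius 0.05523276458467916 w 0.26372702896189115 gf 50.00023499596864 F [-1.94526672  3.83328684  0.73248244]
[-0.19 -0.04]
[-0.19 -0.02]
```

>>> {"fn": "move_arm", "kwargs": {
  "plan": [
    [100,0,0,0,0],
    [100,0,0,0,0],
    [100,0,0,0,0],
    [100,0,0,0,0],
    [100,0,0,0,0]
  ]
}}

```text
time_s: 16.05
position: [0.5773, -0.1978, 0.1825]
orientation: [3.107, -0.466, 0.0]
force: [-0.1, -0.1, 1.4]
grip_width: 0.746
gripper_force: 0.0
```

>>> {"fn": "move_arm", "kwargs": {
  "plan": [
    [100,0,0,-2,0],
    [100,0,0,-4,0],
    [100,0,0,-4,0],
    [100,-5,0,0,0],
    [100,-5,0,0,0]
  ]
}}

```text
time_s: 16.68
position: [0.4809, -0.168, 0.2827]
orientation: [-3.107, 0.467, -0.001]
force: [0.1, -0.5, 0.6]
grip_width: 0.999
gripper_force: 0.0
```

>>> {"fn": "move_arm", "kwargs": {
  "plan": [
    [100,-4,-3,0,0],
    [100,0,0,0,0],
    [100,0,0,0,0]
  ]
}}

```text
time_s: 17.05
position: [0.4528, -0.1279, 0.2831]
orientation: [3.107, -0.465, 0.002]
force: [0.3, 1.0, 0.6]
grip_width: 0.998
gripper_force: 0.0
```

```bash
python3 - <<'E'
from h import *
s=arm.observe();print(s["position"],s["force"])
f=arm.grab_frame("top")
cv2.imwrite("pics/t4.png",f["color"][:,:,::-1])
V=f["color"].max(2);m=((V<45)&(f["depth"]>0))
v,u=np.nonzero(m);P=np.array([bydepth(f,a,b) for a,b in zip(u,v)])
P=P[(np.hypot(*(P[:,:2]-HUB).T)<.08)&(P[:,2]>.188)&(P[:,2]<.205)]
c=P.mean(0);print(len(P),c,np.degrees(np.arctan2(*(c[:2]-HUB)[::-1])))
E
```

```text
[ 0.45278392 -0.12785848  0.28308265] [0.27425422 1.01136113 0.58520475]
126 [ 0.57594631 -0.19694484  0.19468254] -110.09113401443689
```

View pics/t4.png

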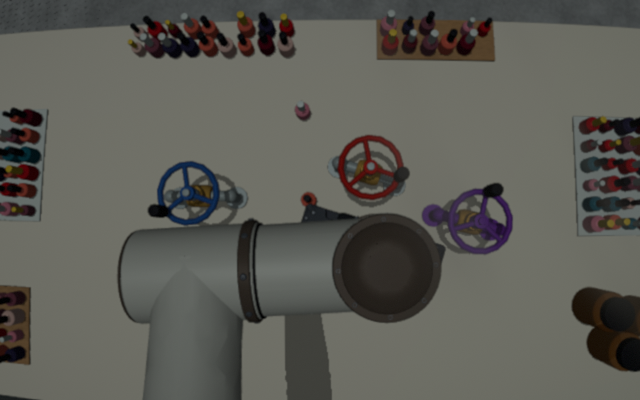

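The red grip now stands at (401,174) px, -110°, which is 92° back from the stop. The blue grip is unmoved at (158,210) and the arm is clear.

```bash
python3 -c "
from workcell import arm
print(arm.close_job())"
```

```text
the job is handed in; nothing more can be done
None
```

The red valve was opened to its stop and backed off about 92° clockwise by my measurement, then released with the arm clear and the blue valve unmoved. The fingers slipped off the grip once at the stop, so I regrasped and pressed again at 20 N; the job is handed in, but no verdict came back.

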